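Clamp a bus bar at the third click

ROBOT

A 6-joint arm with a two-finger parallel gripper is mounted at the origin on the work surface. World frame = base frame: x ahead of the robot, y to its left, z up, the work surface at z = 0. Lengths are in m, angles in rad, forces in N, time in s.
With the tool pointing down it reaches from about 0.25 to 0.725 m from the base axis. Payload 4 kg.
Tool frame: the origin (TCP) lies on the centre line of the jaws, within the pads' length; the fingertips stand 19 mm ahead of it and the grasp point (between the pads) is the TCP; z points along the fingers, y is the direction in which the jaws open and shut (so a half turn about z gives the same grasp; the last joint's range is limited). The gripper opens to 85 mm and grips with 20 to 120 N. Pads are 22 mm wide; open, the fingers measure 114 mm over their backs; the gripper's body (76 mm by 85 mm) begins 54 mm behind the grasp point. The pads swing forward as they close: fully open they stand 13 mm farther back than shut.
Start: joints at [-1.236, 0.241, 0.005, 1.335, 0, 1.571], TCP at [0.164, -0.472, 0.25] pointing down, gripper open.
Joint ranges: [-2.72, 2.72], [-1.05, 1.87], [-1.09, 1.28], [-1.99, 2.15], [-1.42, 1.44], [-3.14, 3.14]. Speed limits (rad/s): [2.79, 2.79, 3.14, 3.14, 3.14, 3.14].

INTERFACE

Orientations are given as a unit quaternion [x, y, z, w].
In Python, from workcell import bot gives the robot as it stands. The module is installed in compiled form; this text tells all that it offers.
- The arm moves only by the shell command python3 -m handwheel 'ROWS' [OPENING]. ROWS is JSON, a list of rows, each an object of numbers: "dx", "dy", "dz": the shift along the tool's x, y, z as a fraction of full scale; "ax", "ay", "az": the turn, a rotation vector about the tool's x, y, z as a fraction of full scale. In form: [{"dx": .., "dy": .., "dz": .., "ax": .., "ay": .., "az": ..}, ...]. A call has 1 to 12 rows; each row shifts and turns the commanded pose from where the row before left it, along the tool's axes as they then stand; what a row does not reach is not made up. Full scale, the value 1, is 2.5 cm for a shift and 0.15 rad for a turn. A row lasts 1/10 s, in which the tool goes at most 50 mm and 8.59 degrees, less where a joint would pass 70% of its speed; a pose out of reach is approached as far as the arm can. A call with a number of a shift or a turn outside -1 to 1 is refused whole. A call with a gripper value outside its range is refused whole. OPENING is the gripper's target within -1 to 1 (fully open at 1, half-way at 0, shut at -1), set as the call begins (- or left out, the last holds). The fingers move at their own pace and stop on an object; the grip force is fixed at half the most. Time passes only in rows, so rows that do not move let the fingers close. It gives the time, the measured TCP pose, the force and the opening at its end, in the units of the state.
- bot.get_obs(): the state, without advancing time (a new reading comes with each control period).
- bot.camera(name): name is "side" or "top"; returns a dict with "img" (480x640x3 uint8, red, green, blue), "intrinsics" (3x3 intrinsics, pixels), "eye" and "rotation" of the camera in the world. Camera axes: x right, y down, z forward; pixel columns grow to the right and rows downward; lengths in m; the calibration is good to about 2 mm. A picture is of the moment at which its call begins. There is no depth.
- bot.job_done(): hands the job in, once; it reports no verdict.
Trained networks look in a picture, given as the dict that the camera call returned (one of the last four; its "shot" number tells which), for a name from the list of things; names that differ only in an ending like _2 or _b are one class to them, and where a whole thing is asked for, a point or a joint stands for the part that bears it (a point fixed in the world has none). Each returns a list of dicts, best first, with "confidence" (0 to 1); they miss things now and then, are a little off and sometimes report something else, mostly with a low value. They report only what shows in the picture. A call takes as long as a camera call. They do not tell look-alikes from the thing itself.
- bot.trace(thing, picture): "region" (480x640 bool, what is visible of it) and "rect" ([centre column, centre row, width, height] in pixels, round what is visible of it).
The state is a dict: "clock": time; "joint_pos": joint angles; "joint_vel": joint speeds; "tau": joint torques, N m; "eef_pos": TCP position; "tool_rot": TCP orientation; "ft_force": force on the tool from outside, world axes, zero at the start; "ft_torque": the same for the moment, N m; "grip_width": finger opening in m.
Only numpy, scipy, OpenCV 4.12 (cv2) and the standard library are available. Lean on these libraries where they do the work, as an engineer would, in place of code of your own. Each camera call takes 0.05 s, during which the arm holds its last target.

TASK

Take the flat tinned bus bar out of its wooden rack, stand it end-down in the slot of the bronze clamp box, fully home, and let go of it. Then grip the big knurled knob, turn it clockwise (seen from above) click by click to the third stop without going on to the fourth, so that the jaw clamps the upright bar. The knob is sprung and runs back if released, so finish while still gripping it at the third stop; leave the other parts on the bench alone.

Things in the scene. Friction and masses are not known exactly. Their poses are not given: they have to be found in the camera images.
- bar_center (a point): Centre (half-way up) of the loose flat bus bar of tinned copper, 100 mm tall (z), 20 mm wide (its x), 8 mm thick (its y), about 0.13 kg, its lowest 4 mm rounded off (4 mm radius) on all sides to a small flat foot, so it leads itself into a slot. It starts standing upright in the rack, its axes along the rack's, its centre 20 mm above the rack's top. Turned half round about z it fits the slot just as well. z axis points up along the bar.
- rack: Fixed dark wooden block, 80 (x) x 100 (y) x 45 mm high, origin at the centre of its underside. One slot in the middle of the top, 22 mm along its x, 10 mm along its y, 30 mm deep, holds the bar.
- fitting_box: Fixed bronze box, 110 (x) x 200 (y) x 70 mm high, origin at the centre of its underside. The slot is in its top near the +y end, the knob stands on top near the -y end, 113 mm apart. A steel toggle and mounting lugs are fixed and take no part.
- slot_mouth (a point): Centre of the slot's mouth, level with the box's top (z = 70 mm). The slot is 25 mm along the box's x, 13 mm along its y and 40 mm deep, with a flat floor; so the bar stands with its thickness along the box's y. Axes as the box's. A bar fully home stands with its centre 10 mm above the mouth and rises 60 mm above the box.
- jaw: Dark steel clamp pad, 22 (x) x 8 (y) x 34 mm, forming the slot's wall on the knob side. Turning the knob pushes it along the box's +y, 2.3 mm per click; it meets a bar on the opposite wall a little after the second click, and presses it with about 6 N through a spring at the third. Origin at the middle of its lower edge.
- knob_grip (a point): Point on the vertical axis of the round knurled bronze knob, 32 mm above the box's top, at a good height to grip. The grip is 50 mm in diameter and spans 5 to 45 mm above the box's top; under it is a 62 mm skirt, 5 mm high, with a small steel pointer, and a steel rib on top marks the same direction (the box's +x at the start). Six raised ticks on the box mark the start and the five stops.
- knob (a joint): Angle of the knob in rad, 0 at the start (held there by its spring), growing clockwise seen from above. Detent stops every 20 degrees (0.349 rad): the third stop is at 1.047, the fourth at 1.396, and it ends at 1.745. The return spring pulls back with about 0.16 to 0.19 N m, on which the detents add a ripple of plus or minus 0.10 N m: resistance grows in the first half of each step, falls as the click goes over. Let go, it runs back to 0.
- junction_box: Bystander: loose closed grey PVC junction box, 114 x 114 x 60 mm high, origin at the centre of its underside. Leave alone.
- deck_plug: Bystander: chrome deck plug, round, 52 mm across its foot flange, 38 mm high, origin at the centre of its underside. Leave alone.
- cable_gland: Bystander: small brass gland, round, 36 mm across, 34 mm high, origin at the centre of its underside. Leave alone.
Things that resemble listed ones, but are neither listed nor needed, are in the scene too. Of the things that look like the part that bears bar_center, the largest one is meant.

How it is judged:
On the way, in this order (a step that is already met when the one before it is completed fails the run):
1. the bar stands in the slot, fully home and let go, the knob not yet turned (z of bar_center in the frame of slot_mouth below 0.014 m and horizontal distance between bar_center and slot_mouth below 0.01 m and angle between bar_center's own z axis and vertical below 0.2 rad and contact force between the fingers and bus_bar below 0.1 N and value of joint knob below 0.17 rad), for 0.2 s.
2. the knob is gripped and at the third stop (value of joint knob between 0.92 and 1.17 rad and contact force between the fingers and knob above 2 N), for 0.2 s.
At the end, for the whole second after the job is handed in: The fingers grip the knob (over 2 N) at the third stop (0.92 to 1.17 rad); the bar stands in the slot untouched by the robot, upright within 0.1 rad, within 4 mm of fully home and 8 mm of the slot's centre, pressed by the jaw with over 1.5 N (all of step 2 and contact force between jaw and bus_bar above 1.5 N and contact force between each of the arm, the fingers and bus_bar below 0.1 N and z of bar_center in the frame of slot_mouth below 0.014 m and horizontal distance between bar_center and slot_mouth below 0.008 m and angle between bar_center's own z axis and vertical below 0.1 rad); the arm keeps its last pose, push and grip.
It fails at once if the knob goes on towards the fourth stop (value of joint knob above 1.27 rad).
It fails at once if the knob is turned to a click before the bar is home in the slot (value of joint knob above 0.3 rad and (horizontal distance between bar_center and slot_mouth above 0.015 m or z of bar_center in the frame of slot_mouth above 0.02 m)).
It fails at once if the junction box is disturbed (distance of junction_box from where it was at the start of the episode above 0.02 m).
It fails at once if the deck plug is disturbed (distance of deck_plug from where it was at the start of the episode above 0.02 m).
It fails at once if the gland is disturbed (distance of cable_gland from where it was at the start of the episode above 0.02 m).
It also fails if it takes over 64 s, if anything falls off the work surface, if the arm or the gripper's body presses on something with over 40 N, if the wrist force passes 120 N, or if a joint passes its speed limit or range.

## Working session

There is one attempt and no reset: what is moved stays moved. The work goes in short steps, Python scripts to look and compute and a shell command to move; the robot and the scene stay as the last step left them, time stands still between calls to the robot, and variables do not carry over. Pictures are saved under pics/ and viewed, and the job is handed in when it is done.

```bash
mkdir -p pics; ls
cat > h.py <<'E'
import numpy as np,cv2,pickle
from workcell import bot
def snap(n,tag):
    c=bot.camera(n); cv2.imwrite(f'pics/{tag}.png',c['img'][:,:,::-1]); pickle.dump(c,open(f'pics/{tag}.pkl','wb')); return c
E
python3 - <<'E'
from h import *
o=bot.get_obs(); print(o)
for n in ('top','side'):
    c=snap(n,n+'0'); print(n,c['intrinsics'],c['eye'],c['rotation'],c.keys())
    for t in ['bar_center','rack','fitting_box','slot_mouth','jaw','knob_grip','junction_box','deck_plug','cable_gland']:
        try:
            print(t,[(round(d['confidence'],2),np.round(d['rect'],1).tolist(),int(d['region'].sum())) for d in bot.trace(t,c)])
        except Exception as e: print(t,e)
print(bot.get_obs()['clock'])
E
```

```text
pics
{'clock': 0.0, 'joint_pos': array([-1.23601579e+00,  2.41391051e-01,  3.71332195e-03,  1.33519436e+00,
       -1.58582541e-07,  1.57080266e+00]), 'joint_vel': array([-0.00122494, -0.00140336, -0.00060942,  0.00239184, -0.00088817,
       -0.00097353]), 'tau': array([ 9.46628120e-05, -3.72314751e+01,  2.52410531e+01,  1.69484789e-02,
        1.19248384e-04,  3.30832599e-06]), 'eef_pos': array([ 0.16408514, -0.47167848,  0.2494197 ]), 'tool_rot': array([ 9.86022927e-01,  1.66606455e-01, -1.73002252e-04, -1.02335967e-03]), 'ft_force': array([ 0.04142217,  0.07906134, -0.02670157]), 'ft_torque': array([-0.05394328,  0.044632  , -0.00356729]), 'grip_width': 0.08543459293927677}
top [[607.62774063   0.         327.66012354]
 [  0.         607.62774063 236.49744864]
 [  0.           0.           1.        ]] [0.483695   0.00349297 1.06282708] [ 0.70797058 -0.70560422  0.02171428 -0.02070837] dict_keys(['img', 'intrinsics', 'eye', 'rotation', 'shot'])
bar_center [(0.63, [164.3, 290.7, 22.3, 14.2], 252), (0.58, [232.2, 294.0, 9.7, 5.7], 46), (0.42, [185.5, 350.1, 17.6, 17.1], 123)]
rack 
[... 590 characters left out ...]
 [0.00902487 0.56392292 0.6192332 ] [-0.33257637  0.81481996 -0.43820944  0.18284931] dict_keys(['img', 'intrinsics', 'eye', 'rotation', 'shot'])
bar_center [(0.96, [243.1, 353.6, 9.3, 47.9], 374), (0.65, [306.6, 403.1, 11.9, 33.6], 376), (0.5, [302.4, 339.8, 4.9, 35.5], 178)]
rack [(0.94, [245.2, 379.2, 85.3, 82.9], 4428)]
fitting_box [(0.79, [333.4, 264.0, 117.5, 112.0], 7957)]
slot_mouth [(0.87, [332.0, 264.5, 121.8, 113.2], 7958)]
jaw [(0.43, [319.4, 261.7, 10.9, 10.2], 64)]
knob_grip [(0.98, [349.1, 225.1, 34.9, 32.1], 909)]
junction_box [(0.72, [444.1, 220.8, 65.5, 60.4], 2885)]
deck_plug [(0.96, [167.9, 296.7, 27.2, 27.6], 631)]
cable_gland [(0.5, [335.3, 198.1, 15.4, 15.7], 223)]
1.0
```

View pics/top0.png

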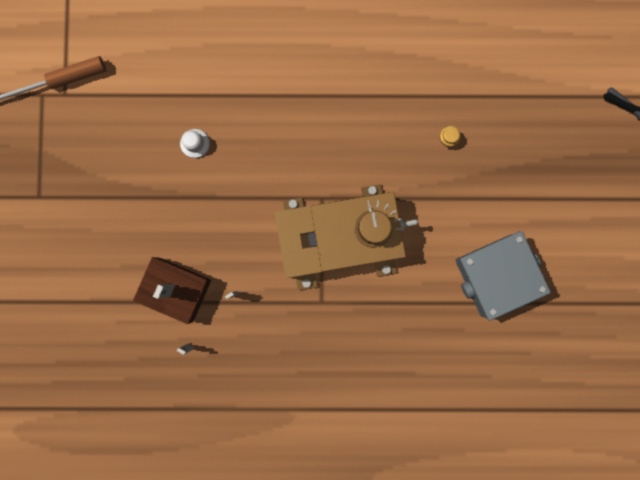

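View pics/side0.png

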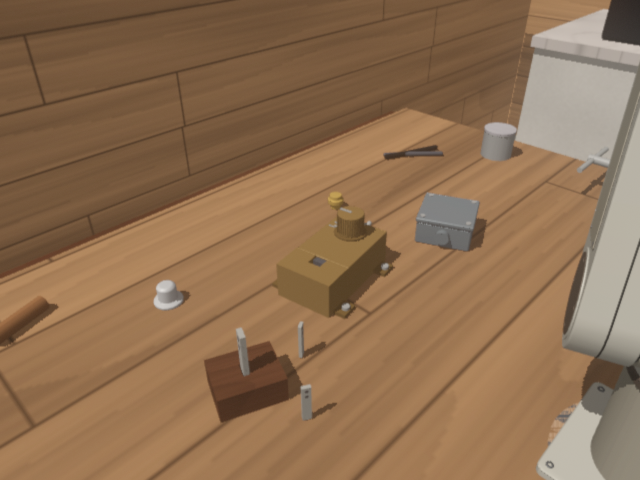

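Run:
```python
import cv2
a=cv2.imread('pics/top0.png');b=cv2.imread('pics/side0.png')
cv2.imwrite('pics/c1.png',cv2.resize(a[180:400,110:310],None,fx=3.6,fy=2.7*1,interpolation=2)[:600])
cv2.imwrite('pics/c1.png',cv2.resize(a[230:380,120:270],(600,600),interpolation=2))
cv2.imwrite('pics/c2.png',cv2.resize(a[170:300,260:430],(785,600),interpolation=2))
cv2.imwrite('pics/c3.png',cv2.resize(b[190:340,250:450],(800,600),interpolation=2))
cv2.imwrite('pics/c4.png',cv2.resize(b[310:460,190:340],(600,600),interpolation=2))
```

```text
(no output)
```

View pics/c1.png

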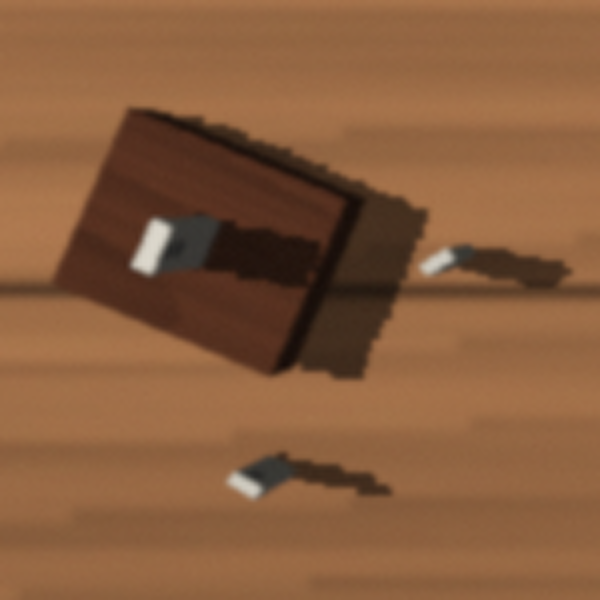

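View pics/c2.png

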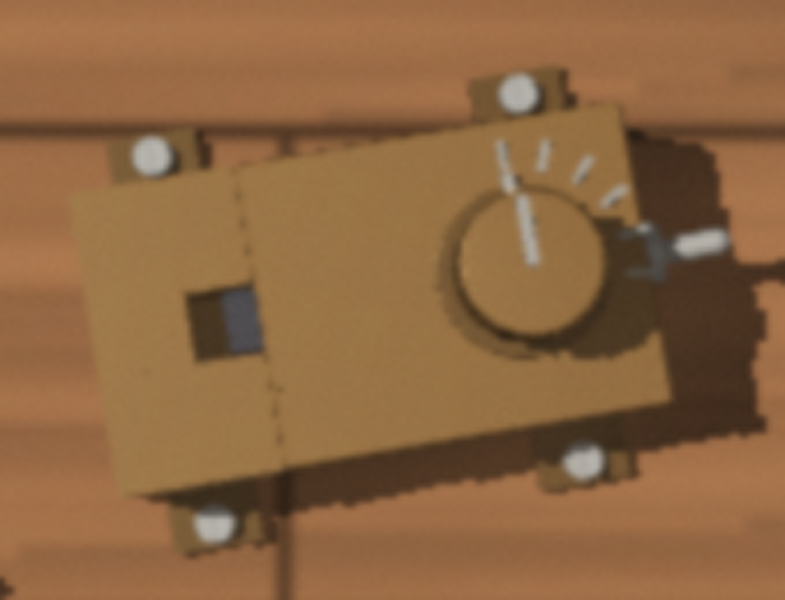

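View pics/c3.png

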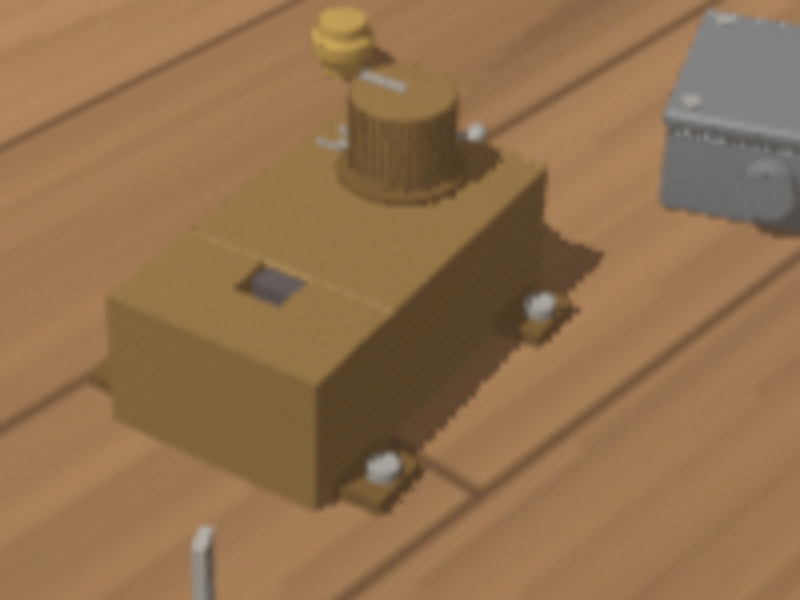

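View pics/c4.png

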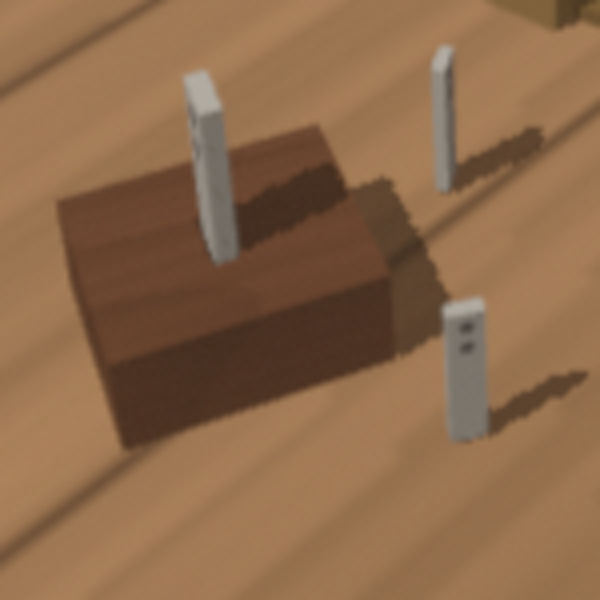

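The three bar look-alikes in the top view are the rack bar (164,291), a small one at (232,294) and a small one at (185,350). The rack bar is the largest and stands in the rack, which the crop confirms, so that is the one to take. Next I triangulate.

```bash
cat >> h.py <<'E'
from scipy.spatial.transform import Rotation as R
from scipy.optimize import least_squares
def load(tag): return pickle.load(open(f'pics/{tag}.pkl','rb'))
def proj(c,P):
    P=np.atleast_2d(P); q=(P-c['eye'])@R.from_quat(c['rotation']).as_matrix()
    K=c['intrinsics']; u=q@K.T; return u[:,:2]/u[:,2:]
def ray(c,p):
    return R.from_quat(c['rotation']).as_matrix()@np.linalg.inv(c['intrinsics'])@np.array([p[0],p[1],1.])
def atz(c,p,z):
    d=ray(c,p); return c['eye']+d*(z-c['eye'][2])/d[2]
def tri(c1,p1,c2,p2):
    f=lambda X: np.r_[proj(c1,X)[0]-p1,proj(c2,X)[0]-p2]
    s=least_squares(f,[.4,0,.1]); return s.x,s.fun
def rz(a): return np.array([[np.cos(a),-np.sin(a)],[np.sin(a),np.cos(a)]])
E
cat > m.py <<'E'
from h import *
T=load('top0');S=load('side0')
def c1(*p): return (np.array(p)+.5)/4-.5+[120,230]
def c2(*p): return (np.array(p)+.5)/[785/170,600/130]-.5+[260,170]
def c3(*p): return (np.array(p)+.5)/4-.5+[250,190]
def c4(*p): return (np.array(p)+.5)/4-.5+[190,310]
print('bar top',tri(T,c1(153,246.5),S,c4(204,92)))
print('knob top',tri(T,c2(531,263),S,c3(403,95)))
for a,b in zip([(132,108),(358,203),(272,375),(55,283)],[(58,203),(318,125),(390,277),(110,362)]): pass
# rack corners by matching: print atz in both
print('rack T',[np.round(atz(T,c1(*p),.045)[:2],4) for p in [(132,108),(358,203),(272,375),(55,283)]])
print('rack S',[np.round(atz(S,c4(*p),.045)[:2],4) for p in [(58,203),(318,125),(390,277),(110,362)]])
print('box T',[np.round(atz(T,c2(*p),.07)[:2],4) for p in [(68,195),(617,105),(672,400),(122,494)]])
print('box S',[np.round(atz(S,c3(*p),.07)[:2],4) for p in [(107,298),(316,385),(547,170)]])
print('slot T',[np.round(atz(T,c2(*p),.07)[:2],4) for p in [(186,294),(250,285),(263,352),(197,361)]])
print('slot S',[np.round(atz(S,c3(*p),.07)[:2],4) for p in [(236,286),(262,263),(305,283),(278,305)]])
print('bar top face T',[np.round(atz(T,c1(*p),.115)[:2],4) for p in [(150,218),(173,224),(157,276),(131,268)]])
E
python3 m.py
```

```text
bar top (array([0.45434176, 0.26585231, 0.11399933]), array([ 0.10230533,  0.09919814, -0.12324977, -0.01557102]))
knob top (array([ 0.55634465, -0.07152893,  0.11274158]), array([ 0.13062345,  0.15378123, -0.23699261, -0.00941664]))
rack T [array([0.5101, 0.295 ]), array([0.4707, 0.1999]), array([0.3993, 0.2346]), array([0.4371, 0.3256])]
rack S [array([0.508 , 0.2977]), array([0.4702, 0.2061]), array([0.3965, 0.237 ]), array([0.4367, 0.3271])]
box T [array([0.5835, 0.0898]), array([ 0.6164, -0.1054]), array([ 0.5114, -0.1245]), array([0.4775, 0.0698])]
box S [array([0.5814, 0.0909]), array([0.4751, 0.0709]), array([ 0.5077, -0.1215])]
slot T [array([0.5484, 0.0477]), array([0.5517, 0.025 ]), array([0.5279, 0.0203]), array([0.5246, 0.0436])]
slot S [array([0.5474, 0.0457]), array([0.5514, 0.0256]), array([0.5273, 0.0232]), array([0.5246, 0.0428])]
bar top face T [array([0.4656, 0.2671]), array([0.4633, 0.2581]), array([0.4431, 0.264 ]), array([0.4462, 0.2741])]
```

```bash
cat >> m.py <<'E'
print('---')
def fit(pT,pS,locT,locS,z,x0):
    def f(v):
        w=lambda L: np.c_[np.array(L)@rz(v[2]).T+v[:2],np.full(len(L),z)]
        return np.r_[(proj(T,w(locT))-pT).ravel(),(proj(S,w(locS))-pS).ravel()]
    s=least_squares(f,x0); print(np.round(s.x,4),np.degrees(s.x[2]),'rms px',np.sqrt((s.fun**2).mean()),np.round(s.fun,1)); return s.x
pT=np.array([c1(*p) for p in [(132,108),(358,203),(272,375),(55,283)]]);pS=np.array([c4(*p) for p in [(58,203),(318,125),(390,277),(110,362)]])
a,b=.04,.05
rk=fit(pT,pS,[(a,b),(a,-b),(-a,-b),(-a,b)],[(a,b),(a,-b),(-a,-b),(-a,b)],.045,[.45,.26,-.4])
pT=np.array([c2(*p) for p in [(68,195),(617,105),(672,400),(122,494)]]);pS=np.array([c3(*p) for p in [(107,298),(316,385),(547,170)]])
a,b=.055,.1
bx=fit(pT,pS,[(a,b),(a,-b),(-a,-b),(-a,b)],[(a,b),(-a,b),(-a,-b)],.07,[.54,-.02,.16])
B=rz(bx[2])
kn=tri(T,c2(531,263),S,c3(403,95))[0]
print('knob in box',(kn[:2]-bx[:2])@B)
for n,c,ps in (('T',T,[c2(*p) for p in [(186,294),(250,285),(263,352),(197,361)]]),('S',S,[c3(*p) for p in [(236,286),(262,263),(305,283),(278,305)]])):
    print(n,np.round([(atz(c,p,.07)[:2]-bx[:2])@B for p in ps],4).tolist())
    print([ (atz(c,p,.07)[:2]-bx[:2])@B for p in ([c2(209,327),c2(222,290),c2(232,356)] if n=='T' else [c3(262,263)])])
E
python3 m.py | sed -n '/---/,$p'
python3 - <<'E'
from workcell import bot
from scipy.spatial.transform import Rotation as R
print(R.from_quat(bot.get_obs()['tool_rot']).as_matrix())
E
```

```text
---
[ 0.4539  0.2654 -0.4022] -23.04649409238814 rms px 0.9139378205173436 [-0.4 -0.1 -2.3 -0.2 -0.3  1.1 -0.8  0.3  0.2 -1.5  0.8 -1.1  0.6 -1.2
  0.  -0. ]
[ 0.5468 -0.0175  0.1745] 9.997338532713144 rms px 0.7904190128485961 [-0.4 -0.1  0.6 -1.2  0.6  0.8 -1.   1.4 -0.7 -0.6 -0.3  0.1  0.4 -1.3]
knob in box [-2.94767681e-06 -5.48455252e-02]
T [[0.0129, 0.0639], [0.0122, 0.041], [-0.0121, 0.0405], [-0.0112, 0.0641]]
[array([-6.07421446e-05,  5.78506314e-02]), array([0.01211277, 0.05109808]), array([-0.01158972,  0.05155534])]
S [[0.0116, 0.0622], [0.012, 0.0417], [-0.0122, 0.0434], [-0.0115, 0.0633]]
[array([0.01199066, 0.04170111])]
[[ 9.44477047e-01  3.28577392e-01  7.52724863e-05]
 [ 3.28577397e-01 -9.44477045e-01 -7.90650344e-05]
 [ 4.51141527e-05  9.94079478e-05 -9.99999994e-01]]
```

Both views agree to within about 2 mm, and heights and sizes match the text: the knob sits at box y=-55 mm and the slot at +58 mm. First I turn the tool part way, so joint 6 stays in range.

```bash
cat >> h.py <<'E'
BAR=np.array([.4541,.2656]); BARYAW=-23.05
BOX=np.array([.5468,-.0175]); BY=np.radians(10.0)
SLOT=BOX+rz(BY)@[0,.058]; KNOB=BOX+rz(BY)@[0,-.055]
def need(p,yaw=None):
    o=bot.get_obs(); M=R.from_quat(o['tool_rot']).as_matrix()
    y=np.degrees(np.arctan2(M[1,0],M[0,0])); e=M.T@(np.array(p)-o['eef_pos'])
    print('pos',np.round(o['eef_pos'],4),'yaw',round(y,2),'tilt',np.round(M[:2,2],4),'j',np.round(o['joint_pos'],2),'F',np.round(o['ft_force'],1),'w',round(o['grip_width'],4),'t',o['clock'])
    print('need units (0.025)',np.round(e/.025,3))
    if yaw is not None: d=(yaw-y+180)%360-180; print('az units total',round(-np.radians(d)/.15,3))
E
python3 -m handwheel '[{"az":-1},{"az":-1},{"az":-1},{"az":-1},{"az":-1},{"az":-1},{"az":-1},{"az":-1},{}]' 1
python3 -c "
from h import *
print(BAR,SLOT,KNOB)
need([.454,.266,.25],157)"
```

```text
[0.4541 0.2656] [0.53672841 0.03961885] [ 0.55635065 -0.07166443]
pos [ 0.1643 -0.4723  0.2503] yaw 19.18 tilt [ 0.0001 -0.0001] j [-1.24  0.24  0.01  1.34  0.    1.57] F [0.2 0.  0.1] w 0.0851 t 1.0
need units (0.025) [ 2.0647e+01 -2.4083e+01  1.2000e-02]
az units total -16.036invalid input
```

```bash
python3 -m handwheel '[{"az":-1},{"az":-1},{"az":-1},{"az":-1},{"az":-1},{"az":-1},{"az":-1},{"az":-1},{"az":0}]' 1
python3 -c "
from h import *
need([.454,.266,.25],157)"
```

```text
pos [ 0.1643 -0.4723  0.2503] yaw 19.18 tilt [ 0.0001 -0.0001] j [-1.24  0.24  0.01  1.34  0.    1.57] F [0.2 0.  0.1] w 0.0851 t 1.0
need units (0.025) [ 2.0647e+01 -2.4083e+01  1.2000e-02]
az units total -16.036invalid input
```

All six keys seem to be needed.

```bash
python3 -m handwheel '[{"dx":0,"dy":0,"dz":0,"ax":0,"ay":0,"az":-1},{"dx":0,"dy":0,"dz":0,"ax":0,"ay":0,"az":-1},{"dx":0,"dy":0,"dz":0,"ax":0,"ay":0,"az":-1},{"dx":0,"dy":0,"dz":0,"ax":0,"ay":0,"az":-1},{"dx":0,"dy":0,"dz":0,"ax":0,"ay":0,"az":-1},{"dx":0,"dy":0,"dz":0,"ax":0,"ay":0,"az":-1},{"dx":0,"dy":0,"dz":0,"ax":0,"ay":0,"az":-1},{"dx":0,"dy":0,"dz":0,"ax":0,"ay":0,"az":-1}]' 1
python3 -c "
from h import *
need([.454,.266,.25],157)"
```

```text
clock: 1.8
eef_pos: [0.1643, -0.4722, 0.2503]
tool_rot: [0.718, 0.696, -0.0, 0.0]
ft_force: [0.8, -0.6, -0.2]
grip_width: 0.0858
pos [ 0.1643 -0.4722  0.2503] yaw 88.29 tilt [ 0.     -0.0001] j [-1.24  0.24  0.01  1.34  0.    0.36] F [ 0.8 -0.6 -0.2] w 0.0858 t 1.8
need units (0.025) [2.9862e+01 1.0703e+01 1.2000e-02]
az units total -7.994
```

```bash
python3 -m handwheel '[{"dx":1,"dy":0.36,"dz":0,"ax":0,"ay":0,"az":0},{"dx":1,"dy":0.36,"dz":0,"ax":0,"ay":0,"az":0},{"dx":1,"dy":0.36,"dz":0,"ax":0,"ay":0,"az":0},{"dx":1,"dy":0.36,"dz":0,"ax":0,"ay":0,"az":0},{"dx":1,"dy":0.36,"dz":0,"ax":0,"ay":0,"az":0},{"dx":1,"dy":0.36,"dz":0,"ax":0,"ay":0,"az":0},{"dx":1,"dy":0.36,"dz":0,"ax":0,"ay":0,"az":0},{"dx":1,"dy":0.36,"dz":0,"ax":0,"ay":0,"az":0},{"dx":1,"dy":0.36,"dz":0,"ax":0,"ay":0,"az":0},{"dx":1,"dy":0.36,"dz":0,"ax":0,"ay":0,"az":0},{"dx":1,"dy":0.36,"dz":0,"ax":0,"ay":0,"az":0},{"dx":1,"dy":0.36,"dz":0,"ax":0,"ay":0,"az":0}]'
python3 -c "
from h import *
need([.454,.266,.25],157)"
```

```text
clock: 3.0
eef_pos: [0.2833, -0.1753, 0.2505]
tool_rot: [0.72, 0.694, 0.0, 0.0]
ft_force: [0.3, -0.4, -0.6]
grip_width: 0.0854
pos [ 0.2833 -0.1753  0.2505] yaw 87.92 tilt [ 0.0007 -0.0003] j [-0.55 -0.1  -0.36  1.3   0.    1.05] F [ 0.3 -0.4 -0.6] w 0.0854 t 3.0
need units (0.025) [17.89   6.184  0.019]
az units total -8.038
```

```bash
python3 -m handwheel '[{"dx":1,"dy":0.36,"dz":0,"ax":0,"ay":0,"az":0},{"dx":1,"dy":0.36,"dz":0,"ax":0,"ay":0,"az":0},{"dx":1,"dy":0.36,"dz":0,"ax":0,"ay":0,"az":0},{"dx":1,"dy":0.36,"dz":0,"ax":0,"ay":0,"az":0},{"dx":1,"dy":0.36,"dz":0,"ax":0,"ay":0,"az":0},{"dx":1,"dy":0.36,"dz":0,"ax":0,"ay":0,"az":0},{"dx":1,"dy":0.36,"dz":0,"ax":0,"ay":0,"az":0},{"dx":1,"dy":0.36,"dz":0,"ax":0,"ay":0,"az":0},{"dx":1,"dy":0.36,"dz":0,"ax":0,"ay":0,"az":0},{"dx":1,"dy":0.36,"dz":0,"ax":0,"ay":0,"az":0},{"dx":1,"dy":0.36,"dz":0,"ax":0,"ay":0,"az":0},{"dx":1,"dy":0.36,"dz":0,"ax":0,"ay":0,"az":0}]'
python3 -c "
from h import *
need([.454,.266,.25],157)"
```

```text
clock: 4.2
eef_pos: [0.4021, 0.1208, 0.2504]
tool_rot: [0.72, 0.694, 0.0, 0.0]
ft_force: [0.9, -0.3, -0.2]
grip_width: 0.0857
pos [0.4021 0.1208 0.2504] yaw 87.95 tilt [0.0004 0.0001] j [ 0.29  0.08 -0.19  1.3  -0.    1.9 ] F [ 0.9 -0.3 -0.2] w 0.0857 t 4.2
need units (0.025) [5.88  1.869 0.019]
az units total -8.034
```

```bash
python3 -m handwheel '[{"dx":0.98,"dy":0.31,"dz":0,"ax":0,"ay":0,"az":0},{"dx":0.98,"dy":0.31,"dz":0,"ax":0,"ay":0,"az":0},{"dx":0.98,"dy":0.31,"dz":0,"ax":0,"ay":0,"az":0},{"dx":0.98,"dy":0.31,"dz":0,"ax":0,"ay":0,"az":0},{"dx":0.98,"dy":0.31,"dz":0,"ax":0,"ay":0,"az":0},{"dx":0.98,"dy":0.31,"dz":0,"ax":0,"ay":0,"az":0},{"dx":0,"dy":0,"dz":0,"ax":0,"ay":0,"az":-1},{"dx":0,"dy":0,"dz":0,"ax":0,"ay":0,"az":-1},{"dx":0,"dy":0,"dz":0,"ax":0,"ay":0,"az":-1},{"dx":0,"dy":0,"dz":0,"ax":0,"ay":0,"az":-1},{"dx":0,"dy":0,"dz":0,"ax":0,"ay":0,"az":-1},{"dx":0,"dy":0,"dz":0,"ax":0,"ay":0,"az":-1}]'
python3 -m handwheel '[{"dx":0,"dy":0,"dz":0,"ax":0,"ay":0,"az":-1},{"dx":0,"dy":0,"dz":0,"ax":0,"ay":0,"az":-1},{"dx":0,"dy":0,"dz":0,"ax":0,"ay":0,"az":0}]'
python3 -c "
from h import *
need([*BAR,.096],156.95); snap('top','top1'); snap('side','side1')
a=cv2.imread('pics/top1.png');b=cv2.imread('pics/side1.png')
cv2.imwrite('pics/d1.png',cv2.resize(a[200:350,80:280],(800,600)))
cv2.imwrite('pics/d2.png',cv2.resize(b[220:440,120:390],(736,600)))
"
```

```text
clock: 5.4
eef_pos: [0.4535, 0.2648, 0.2502]
tool_rot: [0.343, 0.939, -0.0, -0.0]
ft_force: [-0.6, 0.5, 0.9]
grip_width: 0.0854
clock: 5.7
eef_pos: [0.4535, 0.2648, 0.2503]
tool_rot: [0.202, 0.979, -0.0, -0.0]
ft_force: [-0.1, -0.3, 0.0]
grip_width: 0.0856
pos [0.4535 0.2648 0.2503] yaw 156.68 tilt [-0.  0.] j [0.53 0.29 0.07 1.35 0.   0.94] F [-0.1 -0.3  0. ] w 0.0856 t 5.7
need units (0.025) [-0.01   0.037  6.171]
az units total -0.032
```

View pics/d2.png

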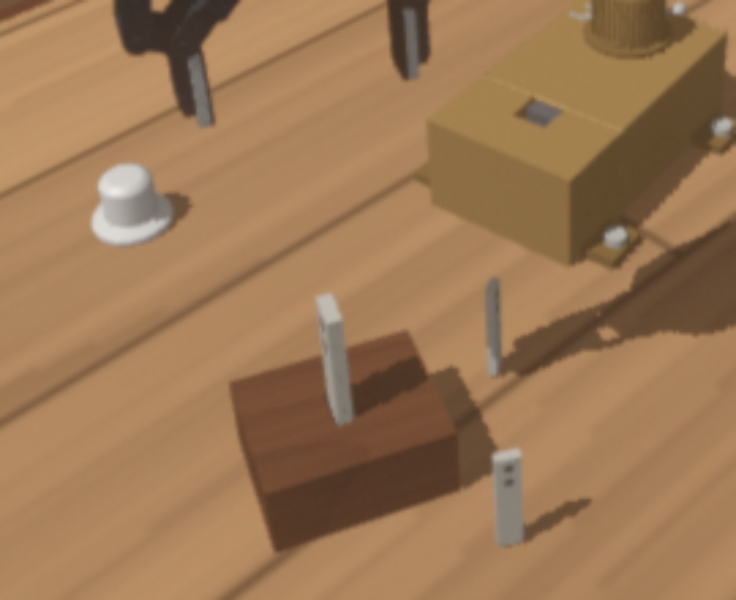

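View pics/d1.png

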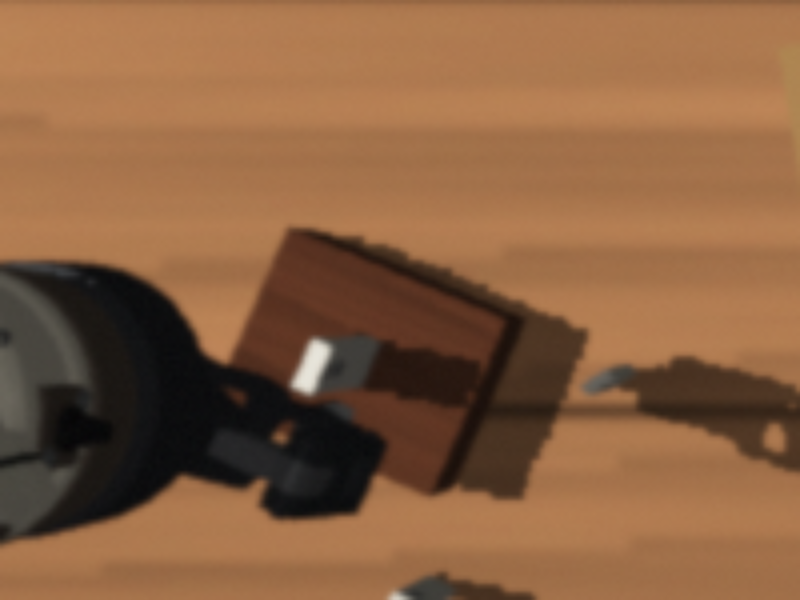

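Fingers straddle the bar's thickness as planned: bar top at (320,365) in the top crop, jaw line across its 8 mm, look-alikes well clear. Now I descend and grip.

```bash
python3 -m handwheel '[{"dx":0,"dy":0.04,"dz":1,"ax":0,"ay":0,"az":-0.03},{"dx":0,"dy":0,"dz":1,"ax":0,"ay":0,"az":0},{"dx":0,"dy":0,"dz":1,"ax":0,"ay":0,"az":0},{"dx":0,"dy":0,"dz":1,"ax":0,"ay":0,"az":0},{"dx":0,"dy":0,"dz":1,"ax":0,"ay":0,"az":0},{"dx":0,"dy":0,"dz":1,"ax":0,"ay":0,"az":0},{"dx":0,"dy":0,"dz":0.17,"ax":0,"ay":0,"az":0},{"dx":0,"dy":0,"dz":0,"ax":0,"ay":0,"az":0}]'
python3 -c "
from h import *
need([*BAR,.096],156.95); snap('top','top2'); snap('side','side2')
a=cv2.imread('pics/top2.png');b=cv2.imread('pics/side2.png')
cv2.imwrite('pics/e2.png',cv2.resize(b[280:430,150:350],(800,600)))
"
```

```text
clock: 6.6
eef_pos: [0.4534, 0.2654, 0.0955]
tool_rot: [0.2, 0.98, -0.001, -0.001]
ft_force: [-0.3, -0.4, 0.1]
grip_width: 0.0852
pos [0.4534 0.2654 0.0955] yaw 156.87 tilt [-0.0018 -0.001 ] j [ 0.53  0.41 -0.18  0.98  0.    0.93] F [-0.3 -0.4  0.1] w 0.0852 t 6.6
need units (0.025) [-0.024  0.017 -0.019]
az units total -0.009
```

View pics/e2.png

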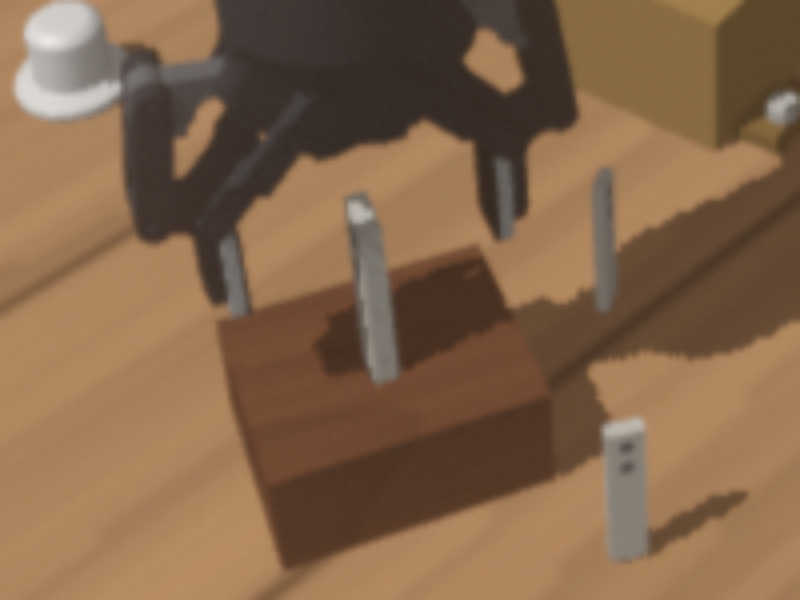

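The bar is midway between the fingers (370 between 240 and 505), so I close.

```bash
python3 -m handwheel '[{"dx":0,"dy":0,"dz":0,"ax":0,"ay":0,"az":0},{"dx":0,"dy":0,"dz":0,"ax":0,"ay":0,"az":0},{"dx":0,"dy":0,"dz":0,"ax":0,"ay":0,"az":0},{"dx":0,"dy":0,"dz":0,"ax":0,"ay":0,"az":0},{"dx":0,"dy":0,"dz":0,"ax":0,"ay":0,"az":0},{"dx":0,"dy":0,"dz":0,"ax":0,"ay":0,"az":0},{"dx":0,"dy":0,"dz":0,"ax":0,"ay":0,"az":0},{"dx":0,"dy":0,"dz":0,"ax":0,"ay":0,"az":0},{"dx":0,"dy":0,"dz":0,"ax":0,"ay":0,"az":0},{"dx":0,"dy":0,"dz":0,"ax":0,"ay":0,"az":0}]' -1
python3 -c "
from h import *
need([*BAR,.096],156.95)"
```

```text
clock: 7.7
eef_pos: [0.454, 0.2659, 0.0963]
tool_rot: [0.2, 0.98, 0.0, 0.0]
ft_force: [-0.0, 0.3, 3.1]
grip_width: 0.0076
pos [0.454  0.2659 0.0963] yaw 156.95 tilt [0.0004 0.0004] j [ 0.53  0.41 -0.18  0.98  0.    0.93] F [-0.   0.3  3.1] w 0.0076 t 7.7
need units (0.025) [-0.007 -0.011  0.012]
az units total 0.0
```

```bash
python3 -m handwheel '[{"dx":0,"dy":0,"dz":-0.5,"ax":0,"ay":0,"az":0},{"dx":0,"dy":0,"dz":-0.7,"ax":0,"ay":0,"az":0},{"dx":0,"dy":0,"dz":-1,"ax":0,"ay":0,"az":0},{"dx":0,"dy":0,"dz":-1,"ax":0,"ay":0,"az":0},{"dx":0,"dy":0,"dz":-1,"ax":0,"ay":0,"az":0},{"dx":0,"dy":0,"dz":0,"ax":0,"ay":0,"az":-0.77},{"dx":0,"dy":0,"dz":0,"ax":0,"ay":0,"az":-0.77},{"dx":0,"dy":0,"dz":0,"ax":0,"ay":0,"az":-0.77},{"dx":0,"dy":0,"dz":0,"ax":0,"ay":0,"az":-0.77},{"dx":0,"dy":0,"dz":0,"ax":0,"ay":0,"az":-0.77},{"dx":0,"dy":0,"dz":0,"ax":0,"ay":0,"az":0}]'
python3 -c "
from h import *
need([*SLOT,.2],190)"
```

```text
clock: 8.8
eef_pos: [0.4536, 0.2653, 0.2013]
tool_rot: [-0.087, 0.996, -0.0, -0.0]
ft_force: [0.1, -0.3, -0.6]
grip_width: 0.007
pos [0.4536 0.2653 0.2013] yaw -169.98 tilt [-0.0006 -0.0009] j [ 0.53  0.32 -0.02  1.23 -0.    0.35] F [ 0.1 -0.3 -0.6] w 0.007 t 8.8
need units (0.025) [-1.705 -9.469  0.058]
az units total 0.002
```

```bash
python3 -m handwheel '[{"dx":-0.17,"dy":-0.95,"dz":0,"ax":0,"ay":0,"az":0},{"dx":-0.17,"dy":-0.95,"dz":0,"ax":0,"ay":0,"az":0},{"dx":-0.17,"dy":-0.95,"dz":0,"ax":0,"ay":0,"az":0},{"dx":-0.17,"dy":-0.95,"dz":0,"ax":0,"ay":0,"az":0},{"dx":-0.17,"dy":-0.95,"dz":0,"ax":0,"ay":0,"az":0},{"dx":-0.17,"dy":-0.95,"dz":0,"ax":0,"ay":0,"az":0},{"dx":-0.17,"dy":-0.95,"dz":0,"ax":0,"ay":0,"az":0},{"dx":-0.17,"dy":-0.95,"dz":0,"ax":0,"ay":0,"az":0},{"dx":-0.17,"dy":-0.95,"dz":0,"ax":0,"ay":0,"az":0},{"dx":-0.17,"dy":-0.92,"dz":0,"ax":0,"ay":0,"az":0},{"dx":0,"dy":0,"dz":0,"ax":0,"ay":0,"az":0},{"dx":0,"dy":0,"dz":0,"ax":0,"ay":0,"az":0}]'
python3 -c "
from h import *
need([*SLOT,.125],190); snap('top','top3'); snap('side','side3')
a=cv2.imread('pics/top3.png');b=cv2.imread('pics/side3.png')
cv2.imwrite('pics/f1.png',cv2.resize(a[160:310,220:420],(800,600)))
cv2.imwrite('pics/f2.png',cv2.resize(b[150:330,210:450],(800,600)))
"
```

```text
clock: 10.0
eef_pos: [0.5367, 0.0397, 0.201]
tool_rot: [-0.086, 0.996, 0.0, -0.0]
ft_force: [-0.1, -0.9, -0.6]
grip_width: 0.0072
pos [0.5367 0.0397 0.201 ] yaw -170.13 tilt [-0.0009  0.0002] j [ 0.07  0.34  0.01  1.24  0.   -0.1 ] F [-0.1 -0.9 -0.6] w 0.0072 t 10.0
need units (0.025) [-2.000e-03 -4.000e-03  3.041e+00]
az units total -0.015
```

View pics/f1.png

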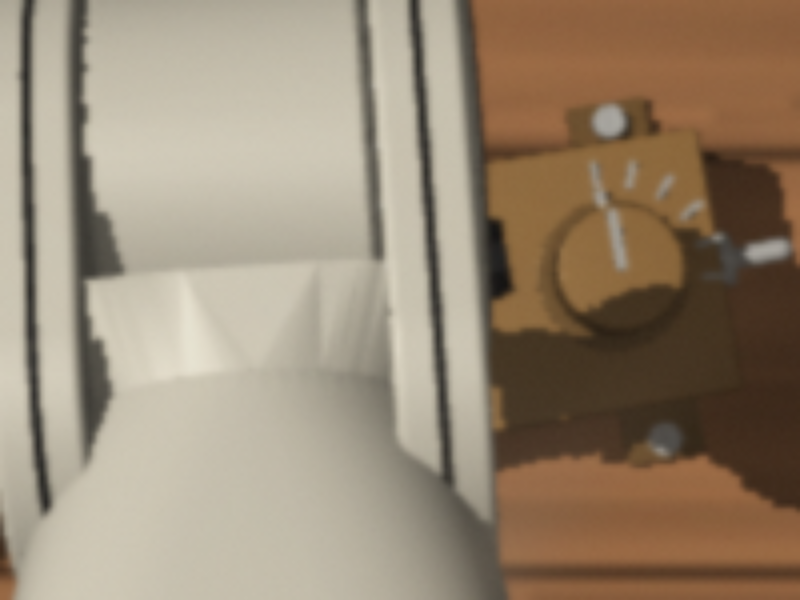

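View pics/f2.png

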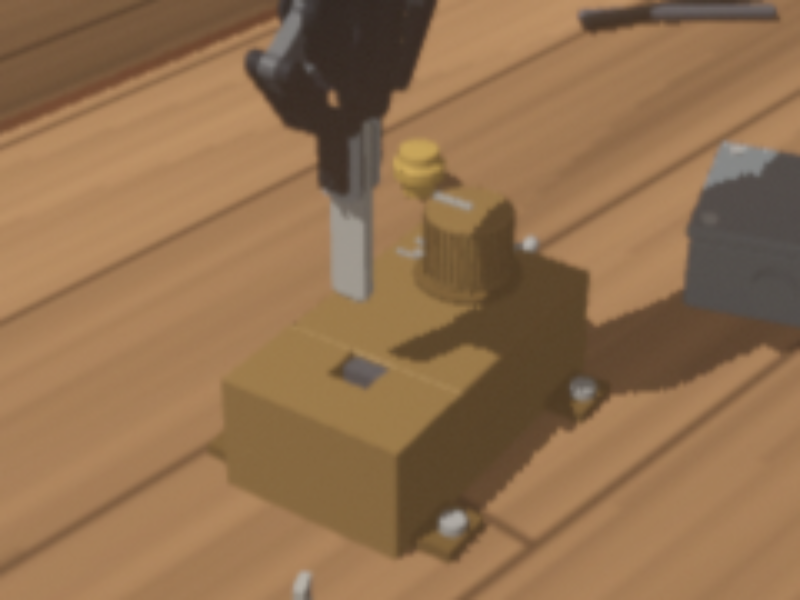

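Run:
```python
from h import *
S=load('side3'); ax=rz(BY)
def px(l,z): 
    w=SLOT+ax@np.array(l); p=proj(S,[*w,z])[0]; return (p-[210,150]+.5)*800/240-.5
for n,l,z in [('slot mouth c',(0,0),.07),('bar low c +y face',(0,.004),.124),('+x',(.01,.004),.124),('-x',(-.01,.004),.124),('top of bar c',(0,0),.22),('slot corners',(.0125,.0065),.07),('',(-.0125,.0065),.07)]: print(n,px(l,z))
```

```text
slot mouth c [352.61404557 375.03622534]
bar low c +y face [347.14378851 292.73662732]
+x [330.99140652 286.60106563]
-x [363.47029311 298.93833034]
top of bar c [349.83114237 121.35166151]
slot corners [325.94130785 373.18928762]
 [365.28454468 389.29169708]
```

Run:
```python
from h import *
b=cv2.imread('pics/side3.png'); cv2.imwrite('pics/g.png',cv2.resize(b[205:275,290:350],(600,700)[0:2],interpolation=cv2.INTER_CUBIC)[:600])
S=load('side3'); ax=rz(BY)
def px(l,z):
    w=SLOT+ax@np.array(l); p=proj(S,[*w,z])[0]; return np.round((p-[290,205]+.5)*10-.5,0)
for sx in (1,-1):
  for sy in (1,-1): print(sx,sy,'slot',px((sx*.0125,sy*.0065),.07),'jawside',px((sx*.0125,-.0145),.07),'bar z.124',px((sx*.01,sy*.004),.124), 'bar z.16',px((sx*.01,sy*.004),.16))
```

```text
1 1 slot [179. 571.] jawside [248. 512.] bar z.124 [194. 311.] bar z.16 [191. 129.]
1 -1 slot [222. 534.] jawside [248. 512.] bar z.124 [221. 289.] bar z.16 [218. 109.]
-1 1 slot [297. 619.] jawside [365. 559.] bar z.124 [291. 348.] bar z.16 [290. 165.]
-1 -1 slot [339. 582.] jawside [365. 559.] bar z.124 [318. 326.] bar z.16 [318. 144.]
```

View pics/g.png

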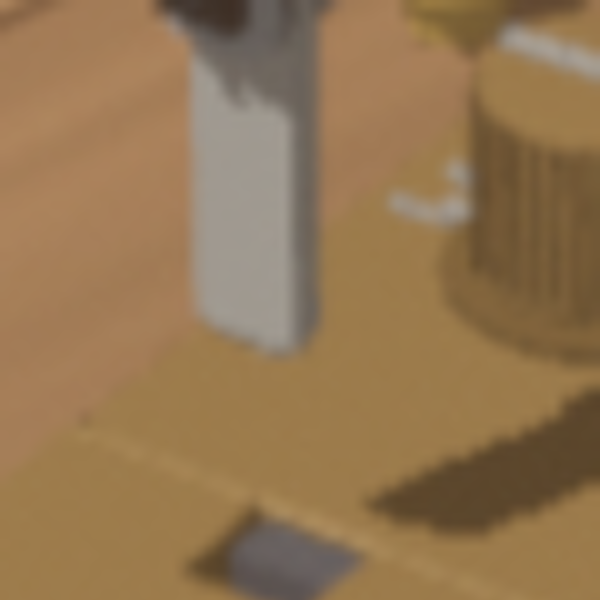

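```bash
python3 -m handwheel '[{"dx":0,"dy":-0.03,"dz":0.7,"ax":0,"ay":0,"az":0},{"dx":0,"dy":0,"dz":0.7,"ax":0,"ay":0,"az":0},{"dx":0,"dy":0,"dz":0.4,"ax":0,"ay":0,"az":0},{"dx":0,"dy":0,"dz":0.3,"ax":0,"ay":0,"az":0},{"dx":0,"dy":0,"dz":0.2,"ax":0,"ay":0,"az":0},{"dx":0,"dy":0,"dz":0.15,"ax":0,"ay":0,"az":0},{"dx":0,"dy":0,"dz":0,"ax":0,"ay":0,"az":0}]'
python3 -c "
from h import *
need([*SLOT,.1113],190); snap('side','side4')
b=cv2.imread('pics/side4.png')
cv2.imwrite('pics/k.png',cv2.resize(b[190:290,270:390],(720,600)))
"
```

```text
clock: 10.8
eef_pos: [0.5371, 0.0394, 0.1396]
tool_rot: [-0.088, 0.996, 0.0, -0.0]
ft_force: [0.0, 0.3, -0.8]
grip_width: 0.0068
pos [0.5371 0.0394 0.1396] yaw -169.96 tilt [-0.0003 -0.    ] j [ 0.07  0.39 -0.09  1.1   0.   -0.1 ] F [ 0.   0.3 -0.8] w 0.0068 t 10.8
need units (0.025) [0.011 0.012 1.133]
az units total 0.005
```

View pics/k.png

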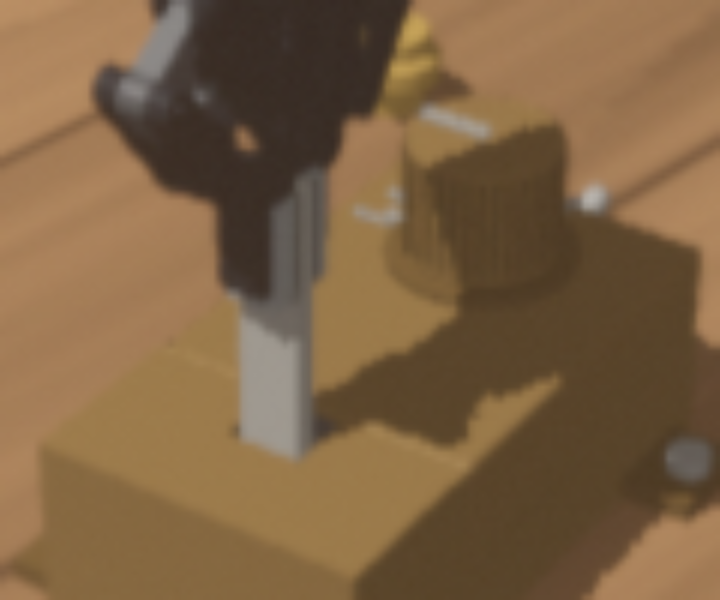

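The bar has entered the slot with no contact force (bar foot at crop (275,450), slot edges showing either side). Lowering on, gently near the floor.

```bash
python3 -m handwheel '[{"dx":0,"dy":0,"dz":0.25,"ax":0,"ay":0,"az":0},{"dx":0,"dy":0,"dz":0.25,"ax":0,"ay":0,"az":0},{"dx":0,"dy":0,"dz":0.25,"ax":0,"ay":0,"az":0},{"dx":0,"dy":0,"dz":0.15,"ax":0,"ay":0,"az":0},{"dx":0,"dy":0,"dz":0.1,"ax":0,"ay":0,"az":0},{"dx":0,"dy":0,"dz":0.06,"ax":0,"ay":0,"az":0},{"dx":0,"dy":0,"dz":0,"ax":0,"ay":0,"az":0}]'
python3 -c "
from h import *
need([*SLOT,.1113],190)
"
```

```text
clock: 11.55
eef_pos: [0.5371, 0.0393, 0.1131]
tool_rot: [-0.087, 0.996, -0.0, -0.0]
ft_force: [0.9, 0.4, -0.9]
grip_width: 0.0072
pos [0.5371 0.0393 0.1131] yaw -169.96 tilt [-0.0003 -0.    ] j [ 0.07  0.41 -0.12  1.03 -0.   -0.1 ] F [ 0.9  0.4 -0.9] w 0.0072 t 11.55
need units (0.025) [0.011 0.016 0.072]
az units total 0.004
```

```bash
python3 -m handwheel '[{"dx":0,"dy":0,"dz":0.04,"ax":0,"ay":0,"az":0},{"dx":0,"dy":0,"dz":0.04,"ax":0,"ay":0,"az":0},{"dx":0,"dy":0,"dz":0,"ax":0,"ay":0,"az":0}]'
python3 -m handwheel '[{"dx":0,"dy":0,"dz":0.03,"ax":0,"ay":0,"az":0},{"dx":0,"dy":0,"dz":0.03,"ax":0,"ay":0,"az":0},{"dx":0,"dy":0,"dz":0,"ax":0,"ay":0,"az":0}]'
```

```text
clock: 11.85
eef_pos: [0.5373, 0.0393, 0.1114]
tool_rot: [-0.087, 0.996, -0.0, 0.0]
ft_force: [-0.0, 0.3, -0.7]
grip_width: 0.0071
clock: 12.15
eef_pos: [0.5374, 0.0393, 0.1112]
tool_rot: [-0.088, 0.996, -0.0, 0.001]
ft_force: [-2.9, 0.1, 7.2]
grip_width: 0.0073
```

Floor contact at 0.1112 (expected 0.1113), 7 N. Release.

```bash
python3 -m handwheel '[{"dx":0,"dy":0,"dz":0,"ax":0,"ay":0,"az":0},{"dx":0,"dy":0,"dz":0,"ax":0,"ay":0,"az":0},{"dx":0,"dy":0,"dz":0,"ax":0,"ay":0,"az":0},{"dx":0,"dy":0,"dz":0,"ax":0,"ay":0,"az":0},{"dx":0,"dy":0,"dz":0,"ax":0,"ay":0,"az":0},{"dx":0,"dy":0,"dz":0,"ax":0,"ay":0,"az":0},{"dx":0,"dy":0,"dz":0,"ax":0,"ay":0,"az":0},{"dx":0,"dy":0,"dz":0,"ax":0,"ay":0,"az":0}]' 1
python3 -m handwheel '[{"dx":0,"dy":0,"dz":-0.3,"ax":0,"ay":0,"az":0},{"dx":0,"dy":0,"dz":-0.7,"ax":0,"ay":0,"az":0},{"dx":0,"dy":0,"dz":-1,"ax":0,"ay":0,"az":0},{"dx":0,"dy":0,"dz":-1,"ax":0,"ay":0,"az":0},{"dx":0,"dy":0,"dz":-1,"ax":0,"ay":0,"az":0},{"dx":0,"dy":0,"dz":0,"ax":0,"ay":0,"az":0}]'
python3 -c "
from h import *
need([*KNOB,.2],220); snap('side','side5')
b=cv2.imread('pics/side5.png')
cv2.imwrite('pics/l.png',cv2.resize(b[190:290,270:390],(720,600)))
"
```

```text
clock: 12.95
eef_pos: [0.5371, 0.0393, 0.1098]
tool_rot: [-0.088, 0.996, -0.0, -0.0]
ft_force: [0.6, -0.2, -0.1]
grip_width: 0.0854
clock: 13.55
eef_pos: [0.5396, 0.0395, 0.2144]
tool_rot: [-0.087, 0.996, -0.0, 0.004]
ft_force: [1.2, -0.0, -0.5]
grip_width: 0.0852
pos [0.5396 0.0395 0.2144] yaw -169.96 tilt [0.0085 0.0006] j [ 0.07  0.33  0.04  1.27  0.   -0.1 ] F [ 1.2 -0.  -0.5] w 0.0852 t 13.55
need units (0.025) [ 0.12  -4.493  0.579]
az units total -3.486
```

View pics/l.png

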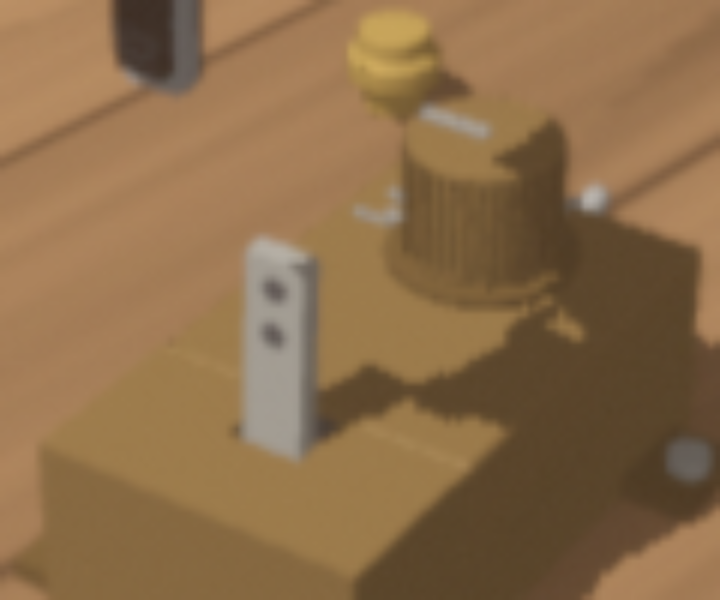

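The bar stands home and upright; pointer unchanged. Over to the knob, tool yaw 130° so the 60° turn keeps the fingers clear of bar and toggle.

```bash
python3 -m handwheel '[{"dx":0.01,"dy":-0.9,"dz":0,"ax":0,"ay":0,"az":0},{"dx":0,"dy":-0.9,"dz":0,"ax":0,"ay":0,"az":0},{"dx":0,"dy":-0.9,"dz":0,"ax":0,"ay":0,"az":0},{"dx":0,"dy":-0.9,"dz":0,"ax":0,"ay":0,"az":0},{"dx":0,"dy":-0.9,"dz":0,"ax":0,"ay":0,"az":0},{"dx":0,"dy":0,"dz":0,"ax":0,"ay":0,"az":1},{"dx":0,"dy":0,"dz":0,"ax":0,"ay":0,"az":1},{"dx":0,"dy":0,"dz":0,"ax":0,"ay":0,"az":1},{"dx":0,"dy":0,"dz":0,"ax":0,"ay":0,"az":1},{"dx":0,"dy":0,"dz":0,"ax":0,"ay":0,"az":1},{"dx":0,"dy":0,"dz":0,"ax":0,"ay":0,"az":1},{"dx":0,"dy":0,"dz":0,"ax":0,"ay":0,"az":1}]'
python3 -m handwheel '[{"dx":0,"dy":0,"dz":0,"ax":0,"ay":0,"az":0},{"dx":0,"dy":0,"dz":0,"ax":0,"ay":0,"az":0}]'
python3 -c "
from h import *
need([*KNOB,.1035],130)
"
```

```text
clock: 14.8
eef_pos: [0.5557, -0.0714, 0.2084]
tool_rot: [0.426, 0.905, -0.0, -0.001]
ft_force: [0.2, -0.5, 0.7]
grip_width: 0.0849
clock: 15.0
eef_pos: [0.556, -0.0714, 0.2089]
tool_rot: [0.422, 0.907, -0.0, -0.001]
ft_force: [0.3, 0.5, 0.0]
grip_width: 0.0858
pos [ 0.556  -0.0714  0.2089] yaw 130.06 tilt [-0.0017  0.0002] j [-0.13  0.38  0.09  1.28  0.    0.74] F [0.3 0.5 0. ] w 0.0858 t 15.0
need units (0.025) [-0.021  0.01   4.217]
az units total 0.007
```

```bash
python3 -m handwheel '[{"dx":0,"dy":0.01,"dz":0.8,"ax":0,"ay":0,"az":0},{"dx":0,"dy":0,"dz":0.8,"ax":0,"ay":0,"az":0},{"dx":0,"dy":0,"dz":0.8,"ax":0,"ay":0,"az":0},{"dx":0,"dy":0,"dz":0.8,"ax":0,"ay":0,"az":0},{"dx":0,"dy":0,"dz":0.6,"ax":0,"ay":0,"az":0},{"dx":0,"dy":0,"dz":0.4,"ax":0,"ay":0,"az":0},{"dx":0,"dy":0,"dz":0.1,"ax":0,"ay":0,"az":0},{"dx":0,"dy":0,"dz":0,"ax":0,"ay":0,"az":0}]'
python3 -c "
from h import *
need([*KNOB,.1],130); snap('side','side6');snap('top','top6')
b=cv2.imread('pics/side6.png')
cv2.imwrite('pics/n.png',cv2.resize(b[160:310,250:450],(800,600)))
"
```

```text
clock: 15.8
eef_pos: [0.5566, -0.0714, 0.1022]
tool_rot: [0.423, 0.906, -0.0, -0.0]
ft_force: [0.8, 0.4, 0.5]
grip_width: 0.0855
pos [ 0.5566 -0.0714  0.1022] yaw 129.92 tilt [-0.0004  0.    ] j [-0.13  0.46 -0.07  1.03 -0.    0.75] F [0.8 0.4 0.5] w 0.0855 t 15.8
need units (0.025) [-0.002 -0.017  0.087]
az units total -0.009
```

View pics/n.png

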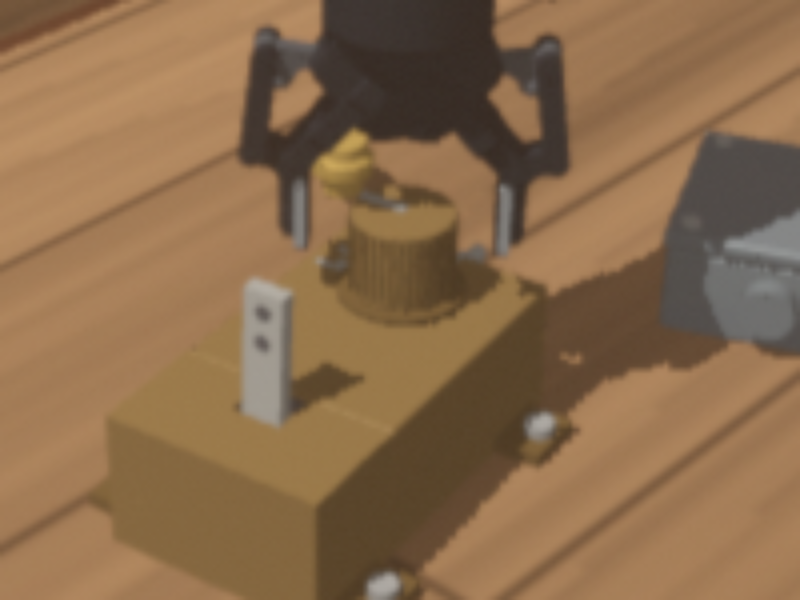

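View pics/top6.png

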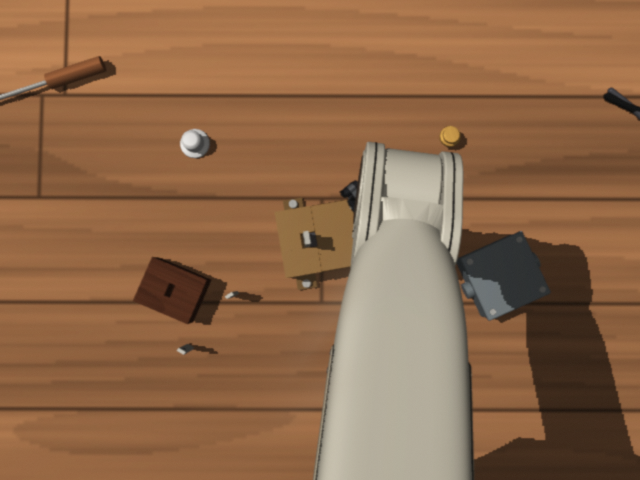

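Knob centred between the fingers (402 vs 403 in the crop). Grip.

```bash
python3 -m handwheel '[{"dx":0,"dy":0,"dz":0,"ax":0,"ay":0,"az":0},{"dx":0,"dy":0,"dz":0,"ax":0,"ay":0,"az":0},{"dx":0,"dy":0,"dz":0,"ax":0,"ay":0,"az":0},{"dx":0,"dy":0,"dz":0,"ax":0,"ay":0,"az":0},{"dx":0,"dy":0,"dz":0,"ax":0,"ay":0,"az":0},{"dx":0,"dy":0,"dz":0,"ax":0,"ay":0,"az":0},{"dx":0,"dy":0,"dz":0,"ax":0,"ay":0,"az":0},{"dx":0,"dy":0,"dz":0,"ax":0,"ay":0,"az":0}]' -1
python3 -c "
from h import *
need([*KNOB,.1],130); snap('side','side7'); print(bot.get_obs()['ft_torque'])
b=cv2.imread('pics/side7.png')
cv2.imwrite('pics/n7.png',cv2.resize(b[190:265,300:400],(800,600)))
"
```

```text
clock: 16.7
eef_pos: [0.5563, -0.0721, 0.1034]
tool_rot: [0.424, 0.906, -0.001, 0.0]
ft_force: [-3.1, -0.9, 5.8]
grip_width: 0.0487
pos [ 0.5563 -0.0721  0.1034] yaw 129.86 tilt [-0.     -0.0016] j [-0.13  0.46 -0.07  1.04 -0.    0.75] F [-3.1 -0.9  5.8] w 0.0487 t 16.7
need units (0.025) [0.014 0.012 0.135]
az units total -0.017
[-0.36179867  0.60286181  0.05238969]
```

View pics/n7.png

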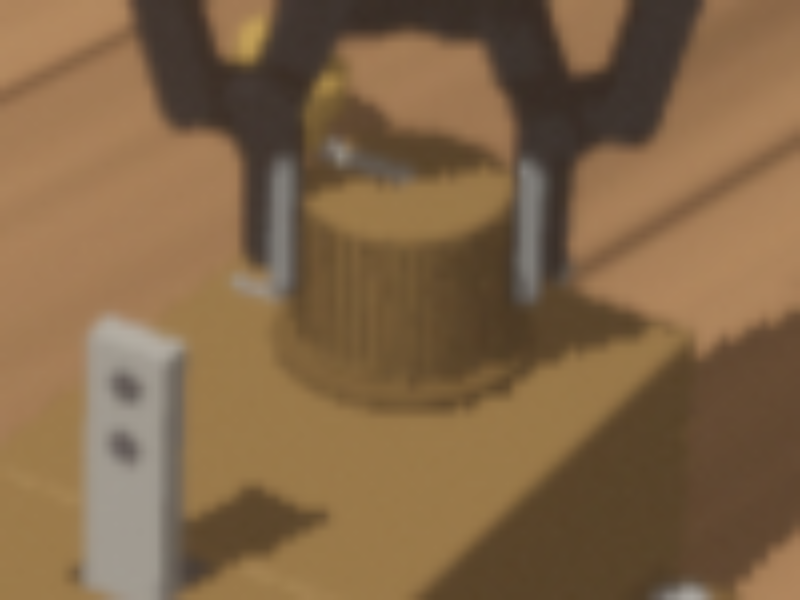

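Gripped at 48.7 mm, pads on the upper half of the grip. First click: 2.33 units of turn.

```bash
python3 -m handwheel '[{"dx":0,"dy":0,"dz":0,"ax":0,"ay":0,"az":0.4},{"dx":0,"dy":0,"dz":0,"ax":0,"ay":0,"az":0.4},{"dx":0,"dy":0,"dz":0,"ax":0,"ay":0,"az":0.4},{"dx":0,"dy":0,"dz":0,"ax":0,"ay":0,"az":0.4},{"dx":0,"dy":0,"dz":0,"ax":0,"ay":0,"az":0.4},{"dx":0,"dy":0,"dz":0,"ax":0,"ay":0,"az":0.33},{"dx":0,"dy":0,"dz":0,"ax":0,"ay":0,"az":0},{"dx":0,"dy":0,"dz":0,"ax":0,"ay":0,"az":0}]'
python3 -c "
from h import *
need([*KNOB,.1],110); snap('side','side8'); print(bot.get_obs()['ft_torque'])
b=cv2.imread('pics/side8.png')
cv2.imwrite('pics/n8.png',cv2.resize(b[190:265,300:400],(800,600)))
"
```

```text
clock: 17.55
eef_pos: [0.5562, -0.0722, 0.1034]
tool_rot: [0.575, 0.818, -0.001, 0.0]
ft_force: [-3.4, -2.7, 6.1]
grip_width: 0.0485
pos [ 0.5562 -0.0722  0.1034] yaw 109.85 tilt [-0.0004 -0.0019] j [-0.13  0.46 -0.07  1.04 -0.    1.1 ] F [-3.4 -2.7  6.1] w 0.0485 t 17.55
need units (0.025) [0.018 0.014 0.135]
az units total -0.018
[-0.3796397   0.69123435  0.18725804]
```

View pics/n8.png

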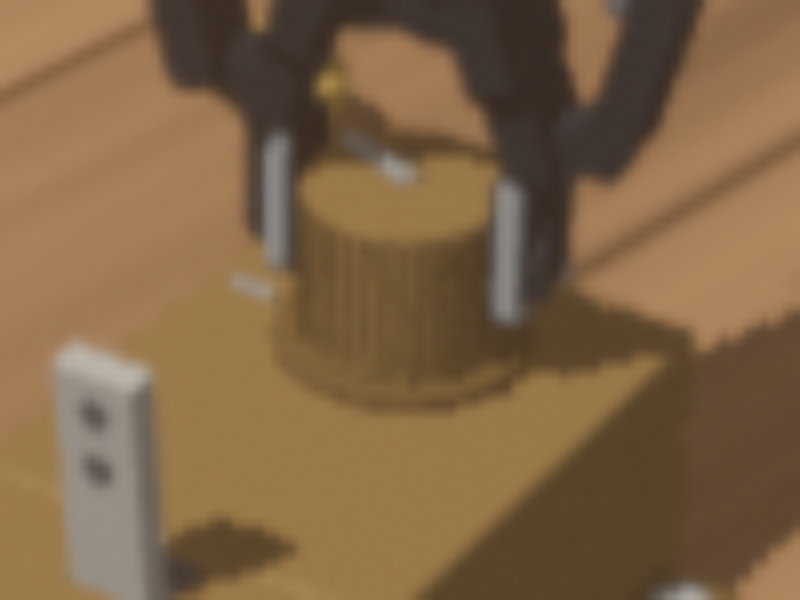

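The rib has turned with the knob, but the bar shows shifted in the crop. I look at it whole.

```bash
python3 -c "
from h import *
b=cv2.imread('pics/side8.png')
cv2.imwrite('pics/p8.png',cv2.resize(b[160:310,250:450],(800,600)))
snap('side','side9');snap('top','top9');b=cv2.imread('pics/side9.png');a=cv2.imread('pics/top9.png')
cv2.imwrite('pics/p9.png',np.hstack([cv2.resize(b[215:275,290:350],(400,400)),cv2.resize(a[210:270,280:340],(400,400))]))"
```

```text
(no output)
```

View pics/p8.png

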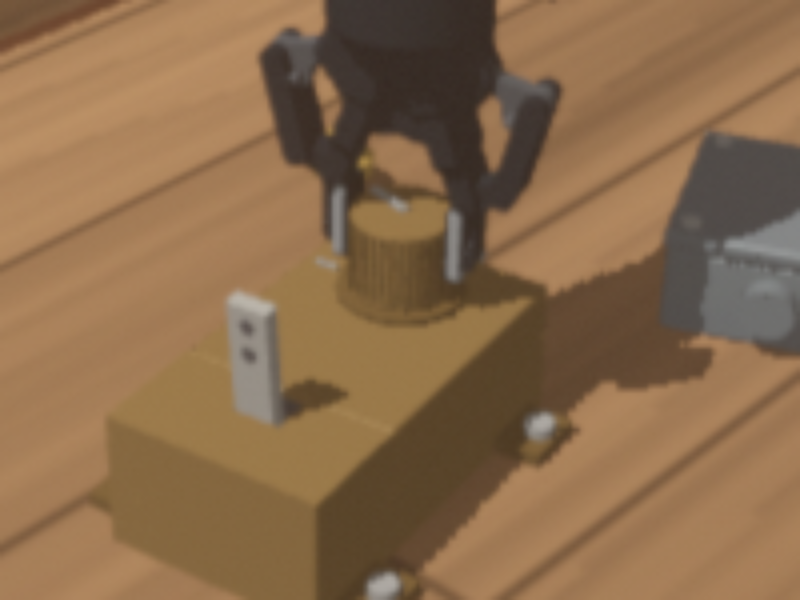

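View pics/p9.png

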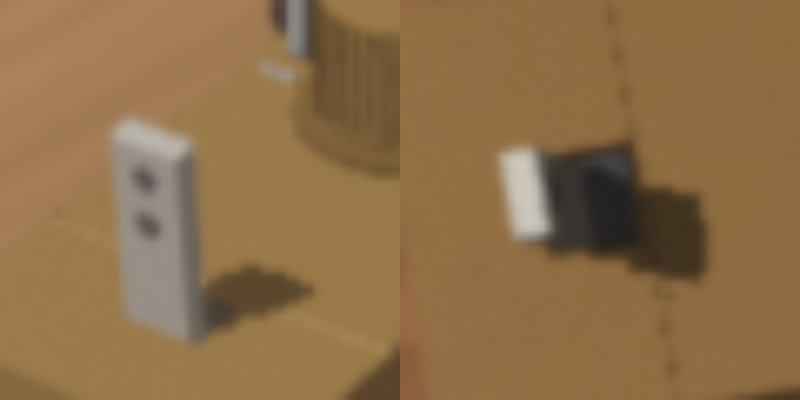

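The bar is leaning toward +y in its loose slot (top face at (525,195) in the right crop); the play allows about 0.12 rad. The closing jaw should square it against the far wall. On to the second click.

```bash
python3 -m handwheel '[{"dx":0,"dy":0,"dz":0,"ax":0,"ay":0,"az":0.3},{"dx":0,"dy":0,"dz":0,"ax":0,"ay":0,"az":0.3},{"dx":0,"dy":0,"dz":0,"ax":0,"ay":0,"az":0.3},{"dx":0,"dy":0,"dz":0,"ax":0,"ay":0,"az":0.3},{"dx":0,"dy":0,"dz":0,"ax":0,"ay":0,"az":0.3},{"dx":0,"dy":0,"dz":0,"ax":0,"ay":0,"az":0.3},{"dx":0,"dy":0,"dz":0,"ax":0,"ay":0,"az":0.3},{"dx":0,"dy":0,"dz":0,"ax":0,"ay":0,"az":0.23},{"dx":0,"dy":0,"dz":0,"ax":0,"ay":0,"az":0},{"dx":0,"dy":0,"dz":0,"ax":0,"ay":0,"az":0}]'
python3 -c "
from h import *
need([*KNOB,.1],90);print(bot.get_obs()['ft_torque'])
snap('side','side10');snap('top','top10');b=cv2.imread('pics/side10.png');a=cv2.imread('pics/top10.png')
cv2.imwrite('pics/p10.png',np.hstack([cv2.resize(b[195:275,290:370],(400,400)),cv2.resize(a[210:270,280:340],(400,400))]))"
```

```text
clock: 18.7
eef_pos: [0.556, -0.0723, 0.1034]
tool_rot: [0.708, 0.706, -0.001, 0.0]
ft_force: [-4.6, -2.9, 7.1]
grip_width: 0.0487
pos [ 0.556  -0.0723  0.1034] yaw 89.82 tilt [-0.0008 -0.002 ] j [-0.13  0.46 -0.07  1.04 -0.    1.45] F [-4.6 -2.9  7.1] w 0.0487 t 18.7
need units (0.025) [0.024 0.015 0.134]
az units total -0.021
[-0.46828415  0.85799613  0.19009374]
```

View pics/p10.png

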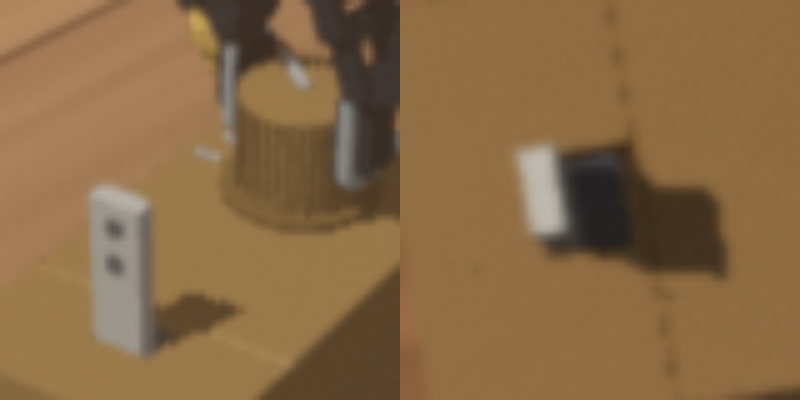

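The jaw is squaring the bar up, torque steady at 0.19 N m. Third click.

```bash
python3 -m handwheel '[{"dx":0,"dy":0,"dz":0,"ax":0,"ay":0,"az":0.3},{"dx":0,"dy":0,"dz":0,"ax":0,"ay":0,"az":0.3},{"dx":0,"dy":0,"dz":0,"ax":0,"ay":0,"az":0.3},{"dx":0,"dy":0,"dz":0,"ax":0,"ay":0,"az":0.3},{"dx":0,"dy":0,"dz":0,"ax":0,"ay":0,"az":0.3},{"dx":0,"dy":0,"dz":0,"ax":0,"ay":0,"az":0.3},{"dx":0,"dy":0,"dz":0,"ax":0,"ay":0,"az":0.3},{"dx":0,"dy":0,"dz":0,"ax":0,"ay":0,"az":0.23},{"dx":0,"dy":0,"dz":0,"ax":0,"ay":0,"az":0},{"dx":0,"dy":0,"dz":0,"ax":0,"ay":0,"az":0},{"dx":0,"dy":0,"dz":0,"ax":0,"ay":0,"az":0}]'
python3 -c "
from h import *
need([*KNOB,.1],70);print(bot.get_obs()['ft_torque'])
snap('side','side11');snap('top','top11');b=cv2.imread('pics/side11.png');a=cv2.imread('pics/top11.png')
cv2.imwrite('pics/p11.png',np.hstack([cv2.resize(b[195:275,290:370],(400,400)),cv2.resize(a[210:270,280:340],(400,400))]))
cv2.imwrite('pics/q11.png',cv2.resize(b[200:250,315:380],(780,600),interpolation=2))
S=load('side11');ax=rz(BY)
def px(c,l,z,o,s): return np.round((proj(c,[*(SLOT+ax@np.array(l)),z])[0]-o+.5)*s-.5,0)
T=load('top11')
for x in(1,-1):
  for y in (.0065,-.0015): print(x,y,'side',px(S,(x*.01,y),.13,[290,195],5),px(S,(x*.01,y),.07,[290,195],5),'top(+400)',px(T,(x*.01,y),.13,[280,210],400/60)+[400,0])
for deg in (0,40,50,60,70,80):
  th=np.radians(-deg)+BY; p=[KNOB+ (r*np.array([np.cos(th),np.sin(th)])) for r in (0.0,.022)]
  print(deg,[np.round((proj(S,[*q,.117])[0]-[315,200]+.5)*12-.5) for q in p])
"
```

```text
clock: 19.9
eef_pos: [0.5558, -0.0722, 0.1033]
tool_rot: [0.82, 0.572, -0.001, 0.0]
ft_force: [-4.2, -2.3, 6.3]
grip_width: 0.0482
pos [ 0.5558 -0.0722  0.1033] yaw 69.8 tilt [-0.0012 -0.0018] j [-0.13  0.46 -0.07  1.04 -0.    1.8 ] F [-4.2 -2.3  6.3] w 0.0482 t 19.9
need units (0.025) [0.029 0.014 0.134]
az units total -0.023
[-0.44484984  1.00226149  0.20556699]
1 0.0065 side [ 92. 194.] [ 95. 337.] top(+400) [523. 154.]
1 -0.0015 side [106. 183.] [108. 326.] top(+400) [558. 148.]
-1 0.0065 side [141. 212.] [142. 357.] top(+400) [538. 239.]
-1 -0.0015 side [155. 201.] [155. 345.] top(+400) [572. 234.]
0 [array([428., 142.]), array([308., 101.])]
40 [array([428., 142.]), array([384.,  72.])]
50 [array([428., 142.]), array([408.,  70.])]
60 [array([428., 142.]), array([433.,  69.])]
70 [array([428., 142.]), array([457.,  71.])]
80 [array([428., 142.]), array([481.,  75.])]
```

View pics/p11.png

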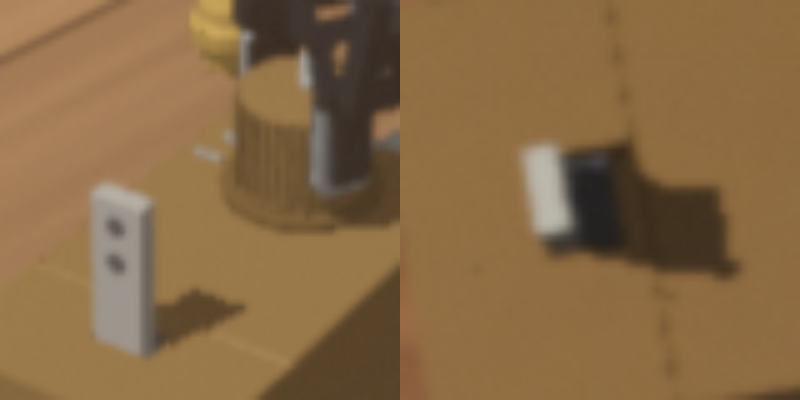

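View pics/q11.png

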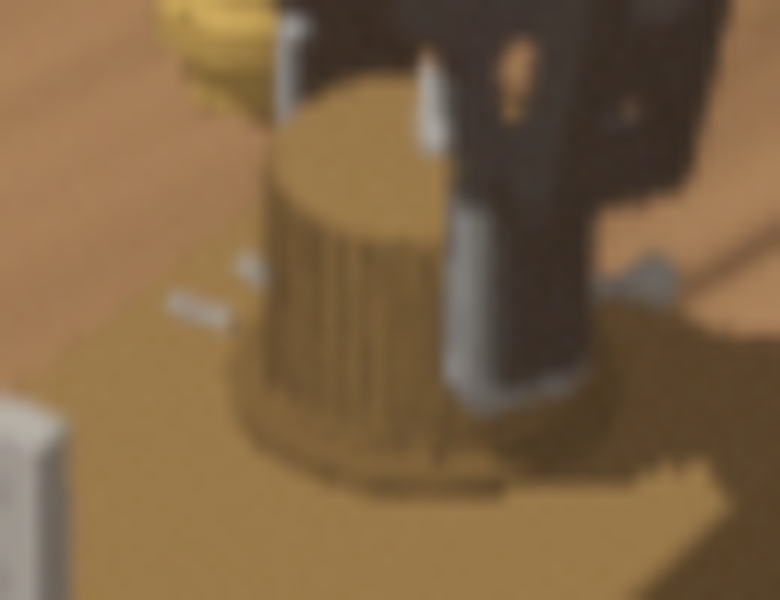

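The bar matches the predicted upright clamped pose. I measure the rib's angle better, against the 0/20/40° pictures too, to rule out slip.

Run:
```python
from h import *
ims=[]
for t in ('side0','side7','side8','side10','side11'):
    S=load(t); im=S['img'][200:232,330:368].astype(int); 
    m=(im.min(2)>105)&(im.max(2)-im.min(2)<45)
    ys,xs=np.nonzero(m); 
    # project to plane z=.117, rel. to knob
    P=np.array([atz(S,(x+330,y+200),.117)[:2]-KNOB for x,y in zip(xs,ys)])@rz(BY)
    k=np.hypot(*P.T)<.026; P=P[k]
    if len(P)<3: print(t,len(P)); continue
    c=P.mean(0); d=np.linalg.svd(P-c)[2][0]; d*=np.sign(d@c)
    print(t,len(P),'centroid mm',np.round(c*1e3,1),'bearing',round(-np.degrees(np.arctan2(c[1],c[0])),1),'line',round(-np.degrees(np.arctan2(d[1],d[0])),1))
    ims.append(cv2.resize(S['img'][200:232,330:368,::-1],(380,300)[0:2],interpolation=2)); 
cv2.imwrite('pics/ribs.png',np.vstack([np.hstack(ims[-4:-2]),np.hstack(ims[-2:])]))
```

```text
side0 28 centroid mm [10.1  0.6] bearing -3.4 line 1.8
side7 3 centroid mm [19.  -0.4] bearing 1.2 line 40.4
side8 16 centroid mm [-5.5 -2.1] bearing 159.5 line 172.0
side10 18 centroid mm [-1.4 -1.4] bearing 134.8 line -154.8
side11 18 centroid mm [ 5.7 -5.6] bearing 44.4 line 45.3
```

View pics/ribs.png

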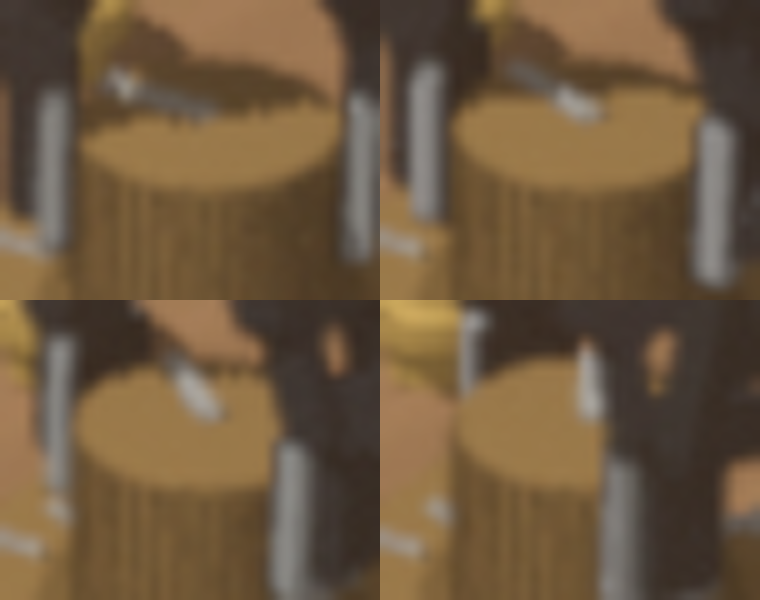

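Run:
```python
from h import *
for t in('side10','side11'):
    S=load(t); g=S['img'].astype(float); b=g[:,:,2]  # blue: knob low, rib high
    pts=[]
    for y in range(203,214):
        r=b[y,344:356]; print(y,r.astype(int))
        for x in range(344,355):
            if b[y,x]<110<=b[y,x+1]: pts.append((x+(110-b[y,x])/(b[y,x+1]-b[y,x]),y)); break
    print(t,np.round(pts,1).tolist())
    if len(pts)>3:
        P=np.array([atz(S,p,.117)[:2]-KNOB for p in pts])@rz(BY); c=P.mean(0); d=np.linalg.svd(P-c)[2][0]; d*=np.sign(d[0]); print('edge angle',-np.degrees(np.arctan2(d[1],d[0])))
```

```text
203 [37 46 54 70 83 87 85 84 83 74 60 50]
204 [35 43 49 55 71 81 82 83 83 81 75 65]
205 [37 44 57 65 65 74 75 76 78 77 77 76]
206 [42 48 67 82 84 67 59 58 62 64 64 67]
207 [ 57  59  65  93 117  96  61  49  56  51  57  52]
208 [ 72  72  70 104 146 137  97  68  68  62  68  62]
209 [ 72  74  74  98 145 154 130  92  75  73  73  72]
210 [ 74  75  73  84 126 151 149 114  83  74  73  73]
211 [ 75  75  74  76  99 133 146 128  88  74  73  73]
212 [ 73  75  74  74  79 100 116 116  82  73  73  74]
213 [73 74 73 74 75 78 83 80 75 74 73 74]
side10 [[347.7, 207.0], [347.1, 208.0], [347.3, 209.0], [347.6, 210.0], [348.3, 211.0], [349.6, 212.0]]
edge angle 46.76968261230488
203 [37 33 36 35 39 42 46 45 46 47 48 48]
204 [37 37 37 36 35 41 65 53 45 46 46 48]
205 [ 37  39  41  40  37  56 108  79  47  43  48  49]
206 [ 51  55  58  57  57  75 138 109  63  46  46  49]
207 [ 67  71  72  72  73  87 144 122  74  51  48  48]
208 [ 73  73  73  74  75  94 144 123  76  51  49  48]
209 [ 75  74  75  75  76 101 146 131  80  52  49  47]
210 [ 75  74  73  73  76 101 148 145  92  55  50  46]
211 [ 74  74  72  74  75  97 142 145  94  55  49  48]
212 [ 74  73  73  73  75  87 116 119  79  54  48  48]
213 [73 73 74 75 73 75 84 84 66 55 50 48]
side11 [[349.6, 206.0], [349.4, 207.0], [349.3, 208.0], [349.2, 209.0], [349.2, 210.0], [349.3, 211.0], [349.8, 212.0]]
edge angle 57.91919792466736
```

The rib's free left edge runs at about 58–62°, matching the 60.06° that the tool turned, so there was no slip. Bar upright against the far wall, bystanders untouched. I hand in.

```bash
python3 -c "
from h import *
print(bot.job_done()); need([*KNOB,.1],70)"
```

```text
the job is handed in; nothing more can be done
None
the job is handed in; nothing more can be done
```

The bus bar stands in the clamp slot and the knob is gripped at the third stop; I handed the job in at about 20 s of the 64 s allowed. No verdict is reported, so what follows rests on my own checks.

- **Bar:** I took the rack bar across its 8 mm thickness and lowered it into the slot. It touched the slot floor with the tool at z = 0.1112 m, against 0.1113 m expected. Then I let go of it.
- **Knob:** I gripped it at about 48.5 mm opening and turned it clockwise in three 20° clicks.

**Last checks:**
- **Knob angle:** the tool had turned 60.06°. The rib's visible edge read about 58–62°, and the torque at each stop stayed at 0.19–0.21 N m, so I saw no slip.
- **Bar pose:** it matched the predicted upright pose against the far wall in both views.
- **Bystanders:** those in view looked unmoved in the pictures.

**Checks that failed or disagreed:**
- **First rib reading:** the automatic fit gave about 45° because a finger hid part of the rib. I replaced it with the fit along the free edge. That same fit read about 47° at the second click, where the tool had turned 40°, so it is a rough check.
- **Bar lean:** after the first click the bar leaned about 0.1 rad in the loose slot. The jaw straightened it by the third.
- **Jaw force:** I could not measure the jaw's pressure on the bar directly.

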